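# Lock the banding wheel and hold a bayonet cup mandrel home

### The job

Change the mandrel on the banding wheel (the decorator's turntable): first lock the wheel by taking the lock pin from the wooden block and pushing it fully down through the ear of the disc into the ear of the foot. Then fit the narrower of the two bayonet mandrels into the hub: bayonet pins into the slots, push down against the spring until its flange lies on the hub, and turn it clockwise (seen from above) about a quarter turn up to the stop. Finish holding it there, do not let go: keep it gripped, pressed down flush on the hub and turned up to the stop, so that I can tighten the clamping screw; do not disturb the wider mandrel or push against the crockery.

Things in the scene. Friction and masses are not known exactly. Their poses are not given: they have to be found in the camera images.
- wheel_base: Foot of the banding wheel, a grey cast disc, 144 mm diameter, screwed to the bench; origin at the centre of its underside, z up along the wheel's axis; its ear sticks out along its -x. On it turns an aluminium disc, 140 mm diameter, top face 42 mm above the bench, with an ear over the foot's ear. On the disc stands the steel hub, 68 mm diameter, top face 72 mm above the bench.
- wheel (a joint): Turn of disc and hub on the foot, rad, positive anticlockwise from above; about 0 at the start, where the holes of the two ears are in line. The bearing turns very easily, so without the lock pin the hub turns along with the mandrel.
- wheel_hole (a point): Centre of the mouth of the vertical 10 mm hole in the disc's ear, on the ear's top face, 42 mm above the bench, 85 mm from the wheel's axis; ear 8 mm thick, 28 mm wide.
- base_hole (a point): Centre of the mouth of the 10 mm hole in the foot's ear, on that ear's top face, 28 mm above the bench, straight below wheel_hole; it goes 16 mm down, through the ear.
- hub_seat (a point): Centre of the hub's flat top face, 72 mm above the bench, on the axis; frame turns with the disc. 35 mm bore; two bayonet slots, open at the top, lie 80 degrees anticlockwise (from above) of its +x and -x; from them a passage below the top face runs 80 degrees clockwise to a hard stop, where the mandrel's bayonet pins lie along this x (line engraved on the hub's top).
- hub_slot (a point): Centre of one of the two bayonet slots (each about 10 mm wide), on the hub's top face, 20 mm from the axis; the other is opposite. A clamping thumbscrew sticks out sideways from the hub at 56 mm above the bench, out to 55 mm from the axis; leave it.
- plunger_top (a point): Top of the spring plunger in the hub's bore. It meets the mandrel's foot 8 mm before that is fully down and pushes up with 5 N, growing to 12 N fully down. The mandrel turns only while pushed to within 2 mm of fully down; let go at the stop, it is lifted 4.5 mm off its seat into a locking pocket.
- mandrel_grip (a point): Narrow mandrel (the one to fit), standing upright and loose on the bench, 0.15 to 0.3 kg, 83 mm high. Point on its axis, in the steel grip bar on top, 70.5 mm above its foot. Bar 36 mm long (rounded ends) along the mandrel's x, 20 mm thick along its y (close the fingers across y), from 52 to 83 mm above the foot. Half a turn about z makes no difference.
- mandrel_seat (a point): Centre of the underside of the narrow mandrel's round flange (60 mm diameter), the face that comes down on the hub: on its axis, 20.5 mm above the foot, 50 mm below mandrel_grip; same axes. From the flange an aluminium cup cone with two rubber rings rises to the grip bar.
- mandrel_foot (a point): Foot of the narrow mandrel, centre of its barrel's lower end, 70.5 mm below mandrel_grip. Steel barrel 33 mm diameter, 20.5 mm long, end chamfered, with two round bayonet pins of 7 mm diameter, 43 mm over their ends, along the mandrel's x axis, centred 9 mm above the foot.
- wide_mandrel_grip (a point): The wider mandrel, to be left alone: the same in every height, with the same grip bar, but its flange is 84 mm in diameter. Point as for mandrel_grip. The two mandrels may stand in either place.
- pin_grip (a point): Lock pin, standing upright and loose in a hole of the wooden block, 60 g: point on its axis, 55 mm above its tip, in its dark round ridged grip (18 mm diameter, from 36 to 68 mm above the tip, its upper end).
- pin_collar (a point): Underside of the lock pin's collar (19 mm diameter, 5 mm high), 30 mm above the tip and 25 mm below pin_grip: it comes down on the ear when the pin is fully in.
- pin_tip (a point): Tip of the lock pin: shank 8 mm in diameter, 30 mm long, with a conical tip.
- tool_block: Hardwood block, 66 x 96 x 40 mm high, does not move; origin at the centre of its underside, long side along its y. The pin stands in a 10 mm hole 18 mm from its centre towards +y, its collar at the top of the block.
- cup_a: Porcelain bowl, 114 mm across, 56 mm high, loose bystander at the back; origin under its centre.
- cup_b: Porcelain bowl, 108 mm across, 56 mm high, heavy bystander at the left, does not move; origin under its centre.
- cup_01: Porcelain teacup with handle, 114 mm across, 62 mm high, heavy bystander at the right, does not move; origin under its centre.

How it is judged:
By the outcome, as a careful person would: the job done as asked, in the order asked, and still so for the second after the job is handed in, while the arm keeps its last pose, push and grip.
It also fails if it takes over 64 s, if anything falls off the work surface, if the arm or the gripper's body presses on something with over 40 N, if the wrist force passes 120 N, or if a joint passes its speed limit or range.

### The arm

A 6-joint arm with a two-finger parallel gripper is mounted at the origin on a cart in front of the work surface, level with it; the furniture and walls round the work are solid. World frame = base frame: x ahead of the robot, y to its left, z up, the work surface at z = 0. Lengths are in mm, angles in rad, forces in N, time in s.
With the tool pointing down it reaches from about 425 to 950 mm from the base axis. Payload 3.5 kg.
Tool frame: the origin (TCP) lies at the centre of the arm's flange, where the gripper is bolted on; the fingertips stand 173 mm ahead of it and the grasp point (between the pads) lies 155 mm ahead of it (manip.pinch_z is the distance from the TCP to the grasp point, in mm); x points along the fingers, y is the direction in which the jaws open and shut, and the axes are right-handed (so a half turn about x gives the same grasp; the last joint's range is limited). The gripper opens to 85 mm and grips with 20 to 120 N. Pads are 22 mm wide; open, the fingers measure 114 mm over their backs; the gripper's body (76 mm by 85 mm) begins 54 mm behind the grasp point. The pads swing forward as they close: fully open they stand 13 mm farther back than shut.
Start: joints at [1.114, 0.286, 1.577, -0, 1.279, -0.15], TCP at [203.82, 643.479, 404.725] pointing down, gripper open.
Joint ranges: [-2.77, 2.77], [-0.9, 2.22], [0.21, 2.48], [-1.53, 4.67], [0.24, 2.81], [-2.84, 2.84]. Speed limits (rad/s): [2.79, 2.79, 3.14, 3.14, 3.14, 3.14].

### API

Orientations are given as a 3x3 rotation matrix whose columns are the frame's x, y, z axes.
In Python, from bench import manip, eyes, find_in, mark_of gives the robot as it stands.
- The arm moves only by the shell command python3 -m jog 'ROWS' [OPENING] [FORCE]. ROWS is JSON, a list of rows, each an object with "offset": the shift along the tool's x, y, z in mm, a list of three; "turn": the turn about the tool's x in degrees. A call has 1 to 5 rows; each row is the pose to reach, as a shift and turn from the pose commanded when the call began, along the tool's axes at that moment; what a row does not reach only later rows make up. A row lasts 1/12 s, in which the tool goes at most 41.7 mm and 7.16 degrees, less where a joint would pass 70% of its speed; a pose out of reach is approached as far as the arm can. A call with a gripper value outside its range is refused whole. OPENING is the opening in per cent of the stroke, from 0 (shut) to 100 (fully open), set as the call begins (- or left out, the last holds). The fingers move at their own pace and stop on an object; FORCE is the grip in N (left out, the last holds). Time passes only in rows, so rows that repeat a pose let the fingers close. It gives the time, the measured TCP pose, the force and the opening at its end, in the units of the state.
- manip.state(): the state, without advancing time (a new reading comes with each control period).
- eyes.camera(name): name is "scene" or "side" or "wrist"; returns the picture (480x640x3 uint8, red, green, blue); there is no depth.
- eyes.calibration(name): a dict with "vfov" (degrees; the focal length in pixels is half the picture's height over the tangent of half this angle, whatever the lens; pixels are square), "cx", "cy" (the principal point, pixels), "rvec" (rotation vector, rad) and "tvec" (3), from world to camera coordinates, as OpenCV has them. Camera axes: x right, y down, z forward; pixel columns grow to the right and rows downward; lengths in mm; the calibration is good to about 2 mm. A picture is of the moment at which its call begins: read the wrist's pose just before it. calibration takes no time and is no camera call; for the wrist camera it gives the pose at the moment of the call.
- manip.sign_off(): hands the job in, once; it reports no verdict.
Trained networks look in the newest picture that a camera, given by its name, has taken for a name from the list of things; names that differ only in an ending like _2 or _b are one class to them, and where a whole thing is asked for, a point or a joint stands for the part that bears it (a point fixed in the world has none). Each returns a list of dicts, best first, with "score" (0 to 1); they miss things now and then, are a little off and sometimes report something else, mostly with a low value. They report only what shows in the picture. A call takes as long as a camera call.
- find_in(camera, label): "box" ([left, top, right, bottom] in pixels, round what is visible of it).
- mark_of(camera, label): "centre" ([column, row] in pixels: a listed point, or the origin of a listed thing).
The state is a dict: "time_s": time; "joint_positions": joint angles; "qd": joint speeds; "tau": joint torques, N m; "eef_pos": TCP position; "orientation": TCP orientation; "force": force on the tool from outside, world axes, zero at the start; "moment": the same for the moment, N m; "grip_width": finger opening in mm.
Only numpy, scipy, OpenCV 4.12 (cv2) and the standard library are available. Lean on these libraries where they do the work, as an engineer would, in place of code of your own. Each camera call takes 0.05 s, during which the arm holds its last target. There are 200 camera calls.

## Working session

There is one attempt and no reset: what is moved stays moved. The work goes in short steps, Python scripts to look and compute and a shell command to move; the robot and the scene stay as the last step left them, time stands still between calls to the robot, and variables do not carry over. Pictures are saved under pics/ and viewed, about 8 in all and at most 12, crops included, and the job is handed in when it is done.

```bash
mkdir -p pics; cat > h.py <<'E'
import numpy as np, cv2
from bench import manip, eyes, find_in, mark_of
def cal(n):
    c=eyes.calibration(n); f=240/np.tan(np.radians(c["vfov"])/2)
    K=np.array([[f,0,c["cx"]],[0,f,c["cy"]],[0,0,1]]); R=cv2.Rodrigues(np.array(c["rvec"],float))[0]
    return K,R,np.array(c["tvec"],float).ravel()
def onz(n,px,z,C=None):
    K,R,t=C or cal(n); d=R.T@np.linalg.inv(K)@np.array([px[0],px[1],1.]); o=-R.T@t
    return o+d*(z-o[2])/d[2]
def proj(n,p,C=None):
    K,R,t=C or cal(n); q=K@(R@np.array(p,float)+t); return q[:2]/q[2]
def snap(n,f=None):
    im=eyes.camera(n)
    if f: cv2.imwrite("pics/"+f+".png",cv2.cvtColor(im,cv2.COLOR_RGB2BGR))
    return im
E
python3 - <<'E'
from h import *
np.set_printoptions(precision=1,suppress=True)
Z=dict(wheel_base=0,wheel_hole=42,base_hole=28,hub_seat=72,hub_slot=72,mandrel_grip=70.5,mandrel_seat=20.5,wide_mandrel_grip=70.5,pin_grip=65,pin_collar=40,tool_block=0,cup_a=0,cup_b=0,cup_01=0)
for n in("scene","side","wrist"):
    snap(n,n+"0"); C=cal(n)
    for k,z in Z.items():
        if n=="wrist" and k.startswith("cup"): continue
        for m in mark_of(n,k)[:2]: print(n,k,round(m["score"],2),np.array(m["centre"]),onz(n,m["centre"],z,C))
s=manip.state();print(s["time_s"],s["orientation"],s["force"],manip.pinch_z)
E
```

```text
scene wheel_base 0.77 [408.5 323.4] [596.3  59.7   0. ]
scene wheel_hole 0.91 [444.  286.4] [518.4  72.9  42. ]
scene base_hole 0.74 [445.1 290.6] [511.6  72.3  28. ]
scene base_hole 0.5 [223.5 308.6] [ 807.7 -173.9   28. ]
scene hub_seat 0.79 [408.3 293.4] [604.6  59.3  72. ]
scene hub_slot 0.74 [418.8 300.2] [606.5  81.4  72. ]
scene mandrel_grip 0.6 [357.6 213.3] [ 475.9 -164.9   70.5]
scene mandrel_seat 0.79 [355.3 234.4] [ 479.7 -166.8   20.5]
scene mandrel_seat 0.56 [379.  395.5] [761.  130.9  20.5]
scene pin_grip 0.63 [207.3 258.1] [ 767.4 -268.9   65. ]
scene pin_grip 0.6 [407.7 296.1] [603.8  58.   65. ]
scene pin_collar 0.58 [281.8 263.8] [ 665.6 -182.9   40. ]
scene tool_block 0.98 [277.3 280.6] [ 673.4 -191.1    0. ]
scene tool_block 0.2 [280.6 205.3] [ 485.3 -394.     0. ]
scene cup_a 0.8 [224.  309.8] [ 792.9 -198.6    0. ]
scene cup_a 0.78 [379.1 396.4] [748.9 122.1   0. ]
scene cup_b 0.8 [224.  309.8] [ 792.9 -198.6    0. ]
scene cup_b 0.78 [379.1 396.4] [748.9 122.1   0. ]
scene cup_01 0.8 [224.  309.8] [ 792.9 -198.6    0. ]
scene cup_01 0.78 [379.1 396.4] [748.9 12
[... 688 characters left out ...]
_mandrel_grip 0.63 [427.6 273.1] [ 560.5 -294.8   70.5]
side pin_grip 0.61 [374.2 221.9] [ 680.5 -179.8   65. ]
side pin_collar 0.53 [369.9 232.9] [ 678.9 -173.5   40. ]
side tool_block 0.87 [376.2 256. ] [ 665.8 -190.7    0. ]
side tool_block 0.26 [468.9 250.9] [ 732.  -353.2    0. ]
side cup_a 0.63 [393.2 216.7] [ 799.  -195.6    0. ]
side cup_a 0.62 [471.1 251.9] [ 730.2 -357.4    0. ]
side cup_b 0.63 [393.2 216.7] [ 799.  -195.6    0. ]
side cup_b 0.62 [471.1 251.9] [ 730.2 -357.4    0. ]
side cup_01 0.63 [393.2 216.7] [ 799.  -195.6    0. ]
side cup_01 0.62 [471.1 251.9] [ 730.2 -357.4    0. ]
2.1 [[-0.   0.3  1. ]
 [-0.   1.  -0.3]
 [-1.  -0.  -0. ]] [-0.1  0.7 -0.2] 154.70000000000002
```

```bash
python3 -c "
import cv2,numpy as np
a,b,c=[cv2.imread(f'pics/{n}0.png') for n in('scene','side','wrist')]
cv2.imwrite('pics/m1.png',cv2.resize(np.hstack([a,b]),(800,300)))"
```

```text
(no output)
```

View pics/scene0.png

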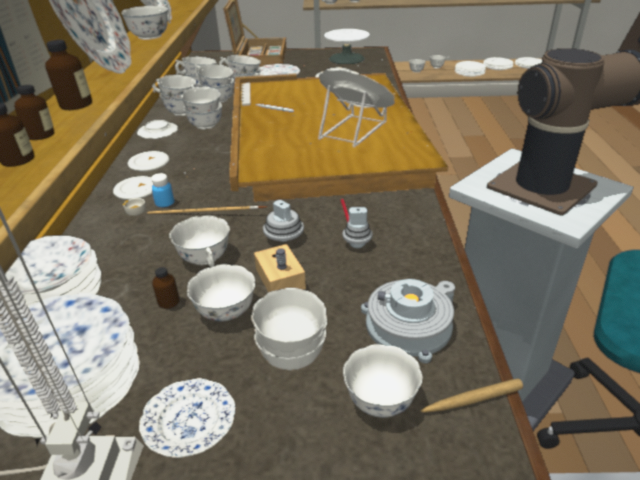

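```bash
cat >> h.py <<'E'
def off(p,yaw=None):
    """offset in tool axes to bring grasp point to p (world); turn to bring jaw axis y to yaw deg"""
    s=manip.state(); R=np.array(s["orientation"]); g=np.array(s["eef_pos"])+R[:,0]*manip.pinch_z
    a=np.degrees(np.arctan2(R[1,1],R[0,1]))
    print("t",round(s["time_s"],2),"grasp",g.round(1),"yaw",round(a,2),"off",(R.T@(np.array(p)-g)).round(1),
      "turn(+x)",None if yaw is None else round(-((yaw-a+90)%180-90),2),"w",round(s["grip_width"],1),"F",np.round(s["force"],1))
E
python3 - <<'E'
from h import *
off([560,250,230]);off([670,-180,210])
print(np.array(manip.state()["orientation"]).round(3))
c=cal("wrist");s=manip.state();print((-c[1].T@c[2]-np.array(s["eef_pos"])).round(),c[1].round(2).tolist())
E
```

```text
t 2.1 grasp [203.8 643.5 250. ] yaw 72.42 off [  20.  -267.5  458.4] turn(+x) None w 85.5 F [-0.1  0.7 -0.2]
t 2.1 grasp [203.8 643.5 250. ] yaw 72.42 off [  40.  -644.2  693.1] turn(+x) None w 85.5 F [-0.1  0.7 -0.2]
[[-0.     0.302  0.953]
 [-0.     0.953 -0.302]
 [-1.    -0.    -0.   ]]
[-70.  21. -31.] [[0.3, 0.95, 0.0], [0.91, -0.29, 0.29], [0.27, -0.09, -0.96]]
```

View pics/side0.png

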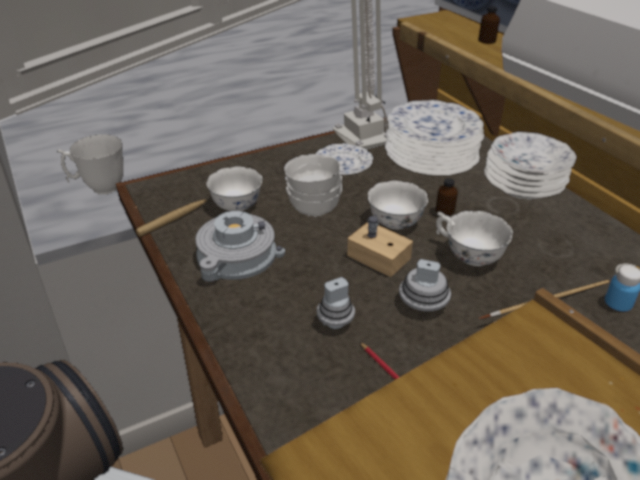

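```bash

python3 -m jog '[{"offset":[2,-20,34],"turn":0},{"offset":[4,-40,68],"turn":0},{"offset":[6,-60,102],"turn":0},{"offset":[8,-80,136],"turn":0},{"offset":[8,-100,170],"turn":0}]' 100
python3 -m jog '[{"offset":[0,-20,34],"turn":0},{"offset":[0,-40,68],"turn":0},{"offset":[0,-60,102],"turn":0},{"offset":[0,-80,136],"turn":0},{"offset":[0,-100,170],"turn":0}]'
python3 -m jog '[{"offset":[0,-32,20],"turn":0},{"offset":[0,-64,40],"turn":0},{"offset":[0,-96,60],"turn":0},{"offset":[0,-128,80],"turn":0},{"offset":[0,-160,100],"turn":0}]'
python3 -c "from h import *;off([650,-178,220])"
```

```text
time_s: 2.52
eef_pos: [336.4, 495.3, 396.4]
orientation: [[-0.0, 0.301, 0.954], [-0.0, 0.954, -0.301], [-1.0, -0.0, -0.0]]
force: [0.5, 0.5, -0.8]
grip_width: 85.5
time_s: 2.93
eef_pos: [468.5, 348.5, 397.1]
orientation: [[0.001, 0.302, 0.953], [0.0, 0.953, -0.302], [-1.0, 0.001, 0.0]]
force: [0.7, 1.1, 0.3]
grip_width: 85.5
time_s: 3.35
eef_pos: [514.6, 165.6, 397.0]
orientation: [[0.001, 0.302, 0.953], [0.0, 0.953, -0.302], [-1.0, 0.0, 0.001]]
force: [1.3, 0.4, 0.6]
grip_width: 85.6
t 3.35 grasp [514.7 165.6 242.3] yaw 72.43 off [  22.3 -286.8  232.7] turn(+x) None w 85.6 F [1.3 0.4 0.6]
```

```bash

python3 -m jog '[{"offset":[4,-29,24],"turn":0},{"offset":[8,-58,48],"turn":0},{"offset":[12,-87,72],"turn":0},{"offset":[16,-116,96],"turn":0},{"offset":[20,-145,116],"turn":0}]' >/dev/null
python3 -m jog '[{"offset":[0,-29,24],"turn":0},{"offset":[0,-58,48],"turn":0},{"offset":[0,-87,72],"turn":0},{"offset":[0,-116,96],"turn":0},{"offset":[0,-140,116],"turn":0}]'>/dev/null
python3 -m jog '[{"offset":[0,0,0],"turn":0},{"offset":[0,0,0],"turn":0}]'
python3 - <<'E'
from h import *
n="wrist";C=cal(n);snap(n,"w1")
for k,z in dict(pin_grip=65,pin_collar=40,tool_block=0,mandrel_grip=70.5,wide_mandrel_grip=70.5).items():
    for m in mark_of(n,k)[:2]: print(k,round(m["score"],2),np.array(m["centre"]).round(1),onz(n,m["centre"],z,C).round(1))
off([670,-180,65])
E
```

```text
time_s: 4.35
eef_pos: [649.8, -176.1, 376.3]
orientation: [[-0.0, 0.305, 0.952], [0.0, 0.952, -0.305], [-1.0, 0.0, -0.001]]
force: [0.4, 0.9, 0.1]
grip_width: 85.7
pin_grip 0.89 [326.3 256.4] [ 674.3 -177.9   65. ]
pin_collar 0.9 [328.2 247.1] [ 674.7 -175.6   40. ]
tool_block 0.62 [308.1 232.6] [ 666.2 -193.     0. ]
wide_mandrel_grip 0.8 [142.1 177.5] [ 568.2 -292.9   70.5]
t 4.65 grasp [ 649.5 -172.9  222.3] yaw 72.52 off [157.3  -0.6  21.7] turn(+x) None w 85.6 F [ 0.3 -0.4 -0.3]
```

View pics/w1.png

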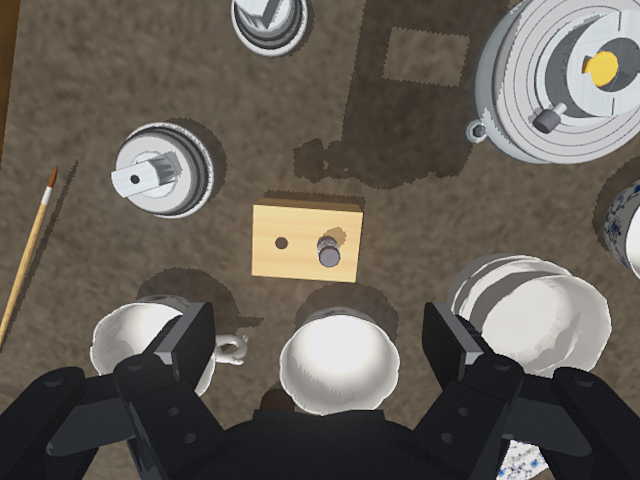

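```bash

python3 -m jog '[{"offset":[20,2,12],"turn":0},{"offset":[40,4,25],"turn":0},{"offset":[75,4,25],"turn":0},{"offset":[100,4,25],"turn":0},{"offset":[100,4,25],"turn":0}]' 60 60 
python3 - <<'E'
from h import *
n="wrist";C=cal(n);snap(n,"w2")
for k,z in dict(pin_grip=65,pin_collar=40).items():
    for m in mark_of(n,k)[:1]: print(k,round(m["score"],2),np.array(m["centre"]).round(1),onz(n,m["centre"],z,C).round(1))
off([674.4,-176.7,65])
E
```

```text
time_s: 5.07
eef_pos: [672.6, -176.2, 269.3]
orientation: [[-0.012, 0.301, 0.954], [0.005, 0.954, -0.301], [-1.0, 0.001, -0.013]]
force: [-1.1, 1.1, -1.1]
grip_width: 51.1
pin_grip 0.64 [318.7 284.4] [ 672.5 -176.9   65. ]
pin_collar 0.58 [320.7 265.6] [ 671.4 -175.2   40. ]
t 5.22 grasp [ 675.3 -177.8  123.6] yaw 72.47 off [58.6  0.7 -1.3] turn(+x) None w 51.1 F [-0.6 -0.6  0.6]
```

```bash

python3 -m jog '[{"offset":[25,0,-1],"turn":0},{"offset":[45,1,-2],"turn":0},{"offset":[58,1,-2],"turn":0},{"offset":[58,1,-2],"turn":0},{"offset":[58,1,-2],"turn":0}]'
python3 -m jog '[{"offset":[0,0,0],"turn":0},{"offset":[0,0,0],"turn":0},{"offset":[0,0,0],"turn":0},{"offset":[0,0,0],"turn":0},{"offset":[0,0,0],"turn":0}]' 5 60
python3 -m jog '[{"offset":[0,0,0],"turn":0},{"offset":[0,0,0],"turn":0}]' 5 60
python3 -c "from h import *;off([520,70,190])"
```

```text
time_s: 5.63
eef_pos: [673.4, -176.6, 219.9]
orientation: [[0.001, 0.302, 0.953], [-0.001, 0.953, -0.302], [-1.0, -0.0, 0.001]]
force: [-0.7, -0.2, 0.4]
grip_width: 51.1
time_s: 6.05
eef_pos: [673.8, -176.9, 220.8]
orientation: [[0.003, 0.302, 0.953], [-0.001, 0.953, -0.302], [-1.0, -0.0, 0.003]]
force: [-1.4, 0.5, 5.6]
grip_width: 16.2
time_s: 6.22
eef_pos: [673.8, -176.9, 220.8]
orientation: [[0.003, 0.302, 0.953], [-0.001, 0.953, -0.302], [-1.0, -0.0, 0.003]]
force: [-1.0, 0.2, 5.8]
grip_width: 16.7
t 6.22 grasp [ 674.3 -177.1   66.1] yaw 72.42 off [-124.7  188.9 -221.3] turn(+x) None w 16.7 F [-1.   0.2  5.8]
```

```bash

python3 -m jog '[{"offset":[-15,0,0],"turn":0},{"offset":[-45,0,0],"turn":0},{"offset":[-80,0,-10],"turn":0},{"offset":[-105,15,-30],"turn":0},{"offset":[-125,40,-55],"turn":0}]'>/dev/null
python3 -m jog '[{"offset":[0,26,-30],"turn":0},{"offset":[0,52,-60],"turn":0},{"offset":[0,78,-90],"turn":0},{"offset":[0,104,-120],"turn":0},{"offset":[0,130,-148],"turn":0}]' >/dev/null
python3 -m jog '[{"offset":[0,12,-12],"turn":0},{"offset":[0,19,-18],"turn":0},{"offset":[0,19,-18],"turn":0},{"offset":[0,19,-18],"turn":0}]'
python3 - <<'E'
from h import *
n="wrist";C=cal(n);snap(n,"w3")
for k,z in dict(wheel_hole=42,base_hole=28,hub_seat=72,hub_slot=72,wheel_base=0,pin_grip=190,pin_tip=135).items():
    for m in mark_of(n,k)[:2]: print(k,round(m["score"],2),np.array(m["centre"]).round(1),onz(n,m["centre"],z,C).round(1))
off([520,70,190])
E
```

```text
time_s: 7.38
eef_pos: [519.7, 70.2, 343.8]
orientation: [[0.0, 0.301, 0.953], [-0.001, 0.953, -0.301], [-1.0, -0.0, 0.0]]
force: [-0.1, -1.0, -0.9]
grip_width: 16.3
wheel_hole 0.89 [317.3 226.5] [515.3  69.6  42. ]
wheel_hole 0.31 [332.4 297. ] [577.1  63.2  42. ]
base_hole 0.66 [318.6 220.4] [514.1  71.1  28. ]
hub_seat 0.88 [337. 338.] [597.3  59.6  72. ]
wheel_base 0.87 [332.  297.8] [597.5  58.3   0. ]
wheel_base 0.68 [318.  226.7] [525.8  66.8   0. ]
pin_grip 0.91 [318.9 323.2] [516.7  70.1 190. ]
pin_tip 0.55 [317.7 271.7] [516.8  69.5 135. ]
t 7.78 grasp [519.8  69.7 188.9] yaw 72.36 off [-1.1  0.3  0.1] turn(+x) None w 16.2 F [-0.8  0.5 -0.8]
```

View pics/w3.png

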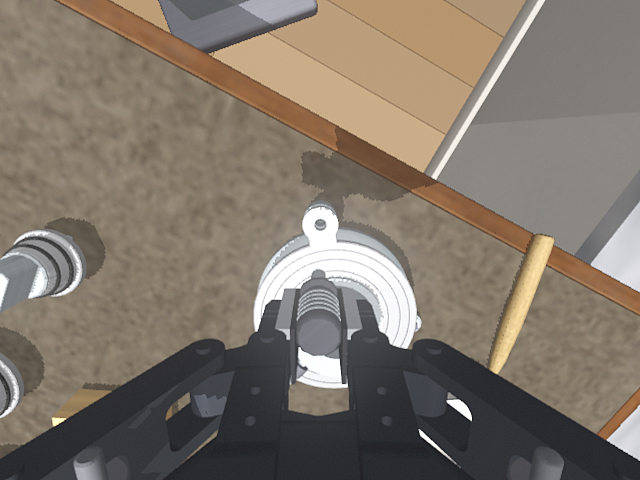

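```bash

python3 -m jog '[{"offset":[25,-0.5,-1.5],"turn":0},{"offset":[50,-1,-3],"turn":0},{"offset":[70,-1,-3],"turn":0},{"offset":[80,-1,-3],"turn":0},{"offset":[80,-1,-3],"turn":0}]'>/dev/null
python3 -m jog '[{"offset":[0,0,0],"turn":0},{"offset":[0,0,0],"turn":0}]' 
python3 - <<'E'
from h import *
n="wrist";C=cal(n);im=snap(n,"w4")
for k,z in dict(wheel_hole=42,hub_seat=72,hub_slot=72,pin_grip=108,pin_tip=53,pin_collar=83).items():
    for m in mark_of(n,k)[:2]: print(k,round(m["score"],2),np.array(m["centre"]).round(1),onz(n,m["centre"],z,C).round(1))
off([520,70,190])
b=snap("side")
for k,z in dict(wheel_hole=42,pin_tip=53).items():
    for m in mark_of("side",k)[:2]: print("side",k,round(m["score"],2),np.array(m["centre"]).round(1),onz("side",m["centre"],z).round(1))
b=cv2.resize(b[170:310,130:330],None,fx=3,fy=3);a=cv2.resize(im[150:430,220:420],None,fx=1.5,fy=1.5)
cv2.imwrite("pics/m4.png",cv2.cvtColor(np.hstack([a,b[:420,:500]]),cv2.COLOR_RGB2BGR))
E
```

```text
time_s: 8.37
eef_pos: [517.1, 70.2, 265.2]
orientation: [[0.003, 0.302, 0.953], [-0.0, 0.953, -0.302], [-1.0, 0.001, 0.003]]
force: [-0.2, 0.3, -0.8]
grip_width: 16.5
wheel_hole 0.91 [321.1 263.3] [515.8  71.4  42. ]
hub_seat 0.92 [340.9 417.9] [596.7  57.2  72. ]
pin_tip 0.85 [320.3 270.3] [515.6  70.8  53. ]
pin_collar 0.67 [319.7 296.1] [516.6  70.   83. ]
t 8.72 grasp [516.7  70.3 109.6] yaw 72.43 off [-80.4   0.7   3.4] turn(+x) None w 16.2 F [-1.2  1.  -0.8]
side wheel_hole 0.67 [211.1 263.4] [511.2  64.3  42. ]
side wheel_hole 0.35 [209.  258.5] [522.3  73.4  42. ]
```

View pics/m4.png

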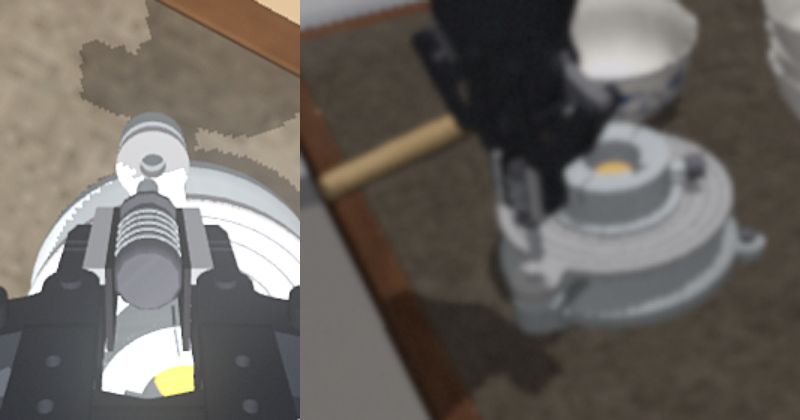

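```bash
python3 - <<'E'
from h import *
C=cal("wrist")
print("hole",onz("w",(322.3,259.5),42,C).round(1),"tip",onz("w",(319.5,271),53.6,C).round(1), onz("w",(319.5,271),56,C).round(1))
im=cv2.imread("pics/w4.png")[235:300,290:350]; cv2.imwrite("pics/z4.png",cv2.resize(im,None,fx=9,fy=9,interpolation=cv2.INTER_CUBIC))
E
```

```text
hole [512.  73.  42.] tip [513.9  70.7  53.6] [513.   70.9  56. ]
```

View pics/z4.png

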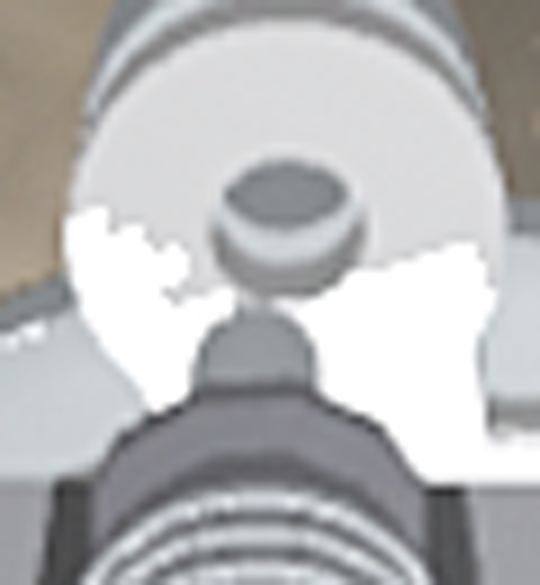

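```bash
python3 - <<'E'
from h import *
C=cal("wrist");R=np.array(manip.state()["orientation"])
h=onz("w",(321.9,260.3),42,C)
for z in(52,53.6,55):
  t=onz("w",(318.2,269),z,C);print(h.round(1),t.round(1),(R.T@(h-t)).round(1))
E
```

```text
[512.4  72.6  42. ] [513.1  70.2  52. ] [10.   2.1 -1.5]
[512.4  72.6  42. ] [512.5  70.3  53.6] [11.6  2.1 -0.8]
[512.4  72.6  42. ] [512.   70.5  55. ] [13.   2.1 -0.3]
```

```bash

python3 -m jog '[{"offset":[4,2,-0.8],"turn":0},{"offset":[9,2,-0.8],"turn":0},{"offset":[9,2,-0.8],"turn":0},{"offset":[9,2,-0.8],"turn":0}]'
python3 - <<'E'
from h import *
im=snap("wrist")[235:315,280:360]; cv2.imwrite("pics/z5.png",cv2.cvtColor(cv2.resize(im,None,fx=6,fy=6,interpolation=cv2.INTER_CUBIC),cv2.COLOR_RGB2BGR))
off([520,70,190])
E
```

```text
time_s: 9.2
eef_pos: [515.8, 72.6, 253.9]
orientation: [[-0.002, 0.302, 0.953], [0.0, 0.953, -0.302], [-1.0, -0.0, -0.002]]
force: [-0.4, 0.1, -0.2]
grip_width: 16.4
t 9.25 grasp [515.9  72.5  99.6] yaw 72.43 off [-90.4  -1.2   4.6] turn(+x) None w 16.4 F [-0.  -0.1 -1.1]
```

View pics/z5.png

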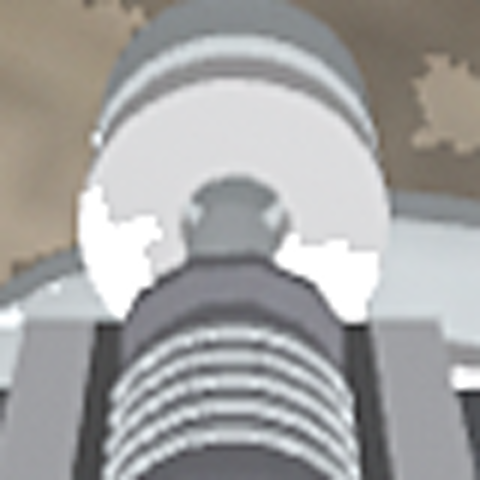

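```bash

python3 -m jog '[{"offset":[3,0,0],"turn":0},{"offset":[6,0,0],"turn":0},{"offset":[8,0,0],"turn":0},{"offset":[8,0,0],"turn":0}]'
python3 -m jog '[{"offset":[3,0,0],"turn":0},{"offset":[5,0,0],"turn":0},{"offset":[5,0,0],"turn":0}]'
```

```text
time_s: 9.58
eef_pos: [515.9, 72.5, 246.1]
orientation: [[-0.001, 0.302, 0.953], [0.0, 0.953, -0.302], [-1.0, -0.0, -0.001]]
force: [0.6, 0.0, -0.2]
grip_width: 15.7
time_s: 9.83
eef_pos: [515.9, 72.5, 241.2]
orientation: [[-0.001, 0.302, 0.953], [0.0, 0.953, -0.302], [-1.0, -0.0, -0.001]]
force: [0.4, 0.9, -0.2]
grip_width: 16.3
```

```bash

python3 -m jog '[{"offset":[3,0,0],"turn":0},{"offset":[6,0,0],"turn":0},{"offset":[8,0,0],"turn":0},{"offset":[8,0,0],"turn":0}]'
python3 -m jog '[{"offset":[3,0,0],"turn":0},{"offset":[6,0,0],"turn":0},{"offset":[8,0,0],"turn":0},{"offset":[8,0,0],"turn":0}]'
```

```text
time_s: 10.17
eef_pos: [515.9, 72.5, 233.1]
orientation: [[-0.001, 0.302, 0.953], [0.0, 0.953, -0.302], [-1.0, -0.0, -0.001]]
force: [0.8, -0.2, -0.8]
grip_width: 16.2
time_s: 10.5
eef_pos: [515.9, 72.5, 225.1]
orientation: [[-0.001, 0.302, 0.953], [0.0, 0.953, -0.302], [-1.0, -0.0, -0.001]]
force: [-0.5, -0.1, -1.1]
grip_width: 16.1
```

Tip is well into the foot's ear (z≈14); now press the collar home.

```bash

python3 -m jog '[{"offset":[2,0,0],"turn":0},{"offset":[3,0,0],"turn":0},{"offset":[3,0,0],"turn":0}]'
python3 -m jog '[{"offset":[1,0,0],"turn":0},{"offset":[2,0,0],"turn":0},{"offset":[2,0,0],"turn":0}]'
```

```text
time_s: 10.75
eef_pos: [516.2, 72.5, 222.8]
orientation: [[-0.0, 0.302, 0.953], [-0.0, 0.953, -0.302], [-1.0, -0.0, -0.0]]
force: [-0.1, 0.8, -0.7]
grip_width: 16.8
time_s: 11.0
eef_pos: [516.7, 72.6, 222.5]
orientation: [[-0.001, 0.302, 0.953], [0.0, 0.953, -0.302], [-1.0, 0.0, -0.001]]
force: [-3.6, 0.2, 10.0]
grip_width: 16.6
```

```bash

python3 -m jog '[{"offset":[-1,0,0],"turn":0},{"offset":[-1,0,0],"turn":0},{"offset":[-1,0,0],"turn":0},{"offset":[-1,0,0],"turn":0}]' 60
python3 -m jog '[{"offset":[-10,0,0],"turn":0},{"offset":[-35,0,0],"turn":0},{"offset":[-70,0,0],"turn":0},{"offset":[-105,0,0],"turn":0},{"offset":[-125,-20,5],"turn":0}]' >/dev/null
python3 -m jog '[{"offset":[0,-38,8],"turn":0},{"offset":[0,-76,16],"turn":0},{"offset":[0,-114,24],"turn":0},{"offset":[0,-152,32],"turn":0},{"offset":[0,-188,37],"turn":0}]' 100
python3 -m jog '[{"offset":[0,-10,0],"turn":0},{"offset":[0,-10,0],"turn":0},{"offset":[0,-10,0],"turn":0},{"offset":[0,-10,0],"turn":0}]' >/dev/null
python3 - <<'E'
from h import *
n="wrist";C=cal(n);snap(n,"w6")
for k,z in dict(mandrel_grip=70.5,mandrel_seat=20.5,mandrel_foot=0,wide_mandrel_grip=70.5).items():
    for m in mark_of(n,k)[:2]: print(k,round(m["score"],2),np.array(m["centre"]).round(1),onz(n,m["centre"],z,C).round(1))
snap("side");C=cal("side")
for k,z in dict(pin_grip=67,pin_collar=42).items():
    for m in mark_of("side",k)[:1]: print(k,round(m["score"],2),np.array(m["centre"]).round(1),onz("side",m["centre"],z,C).round(1))
off([483,-164,70.5])
E
```

```text
time_s: 11.33
eef_pos: [516.0, 72.5, 221.5]
orientation: [[-0.0, 0.302, 0.953], [-0.0, 0.953, -0.302], [-1.0, -0.0, -0.0]]
force: [0.3, -0.2, 0.2]
grip_width: 51.4
time_s: 12.17
eef_pos: [492.9, -140.4, 347.8]
orientation: [[0.001, 0.302, 0.953], [-0.001, 0.953, -0.302], [-1.0, -0.0, 0.002]]
force: [0.6, -1.4, 0.4]
grip_width: 85.3
mandrel_grip 0.95 [293.5 233.9] [ 479.8 -163.2   70.5]
mandrel_seat 0.26 [609.7 289. ] [627.6  86.2  20.5]
pin_grip 0.81 [207.3 250.9] [512.5  69.2  67. ]
pin_collar 0.67 [206.7 261.7] [513.2  73.4  42. ]
t 12.9 grasp [ 490.5 -147.5  192. ] yaw 72.48 off [121.5 -18.   -2.2] turn(+x) None w 85.6 F [-0.4 -0.5  0.1]
```

View pics/w6.png

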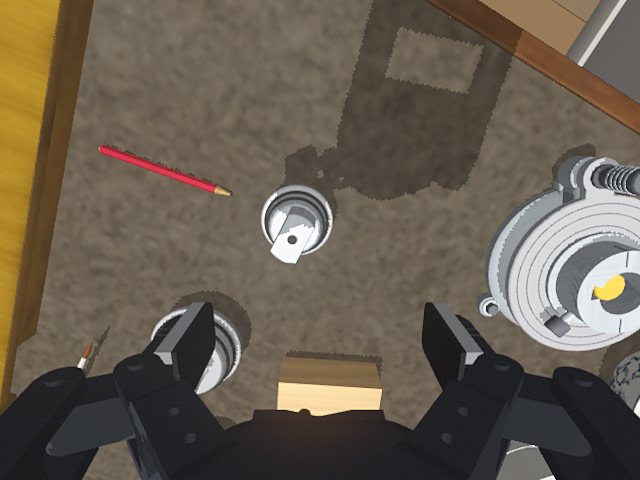

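```bash
python3 -c "
import cv2
im=cv2.imread('pics/w6.png')[175:275,250:350];cv2.imwrite('pics/z6.png',cv2.resize(im,None,fx=6,fy=6,interpolation=cv2.INTER_CUBIC))"
```

```text
(no output)
```

View pics/z6.png

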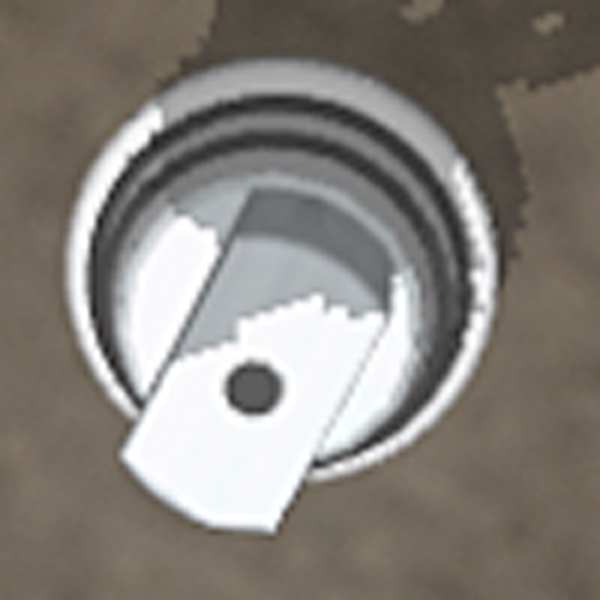

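```bash
cat >> h.py <<'E'
def ang(n,a,b,z,C):
    v=onz(n,b,z,C)-onz(n,a,z,C);return np.degrees(np.arctan2(v[1],v[0])).round(1),np.linalg.norm(v).round(1)
E
python3 - <<'E'
from h import *
C=cal("wrist");f=lambda x,y:(250+x/6,175+y/6)
A,B,Cc,D=f(122,455),f(238,232),f(275,530),f(390,312)
for p,q in((A,B),(Cc,D),(A,Cc),(B,D)):print(ang("w",p,q,83,C))
print(onz("w",f(254,388),83,C).round(1), onz("w",f(282,268),0,C).round(1),np.mean([onz("w",p,83,C) for p in(A,B,Cc,D)],0).round(1))
E
```

```text
(np.float64(134.4), np.float64(29.7))
(np.float64(135.2), np.float64(29.4))
(np.float64(44.7), np.float64(19.7))
(np.float64(43.9), np.float64(19.3))
[ 480.5 -164.    83. ] [ 485.  -167.1    0. ] [ 480.1 -163.7   83. ]
```

```bash

python3 -m jog '[{"offset":[0,-6,-2],"turn":7},{"offset":[0,-12,-4],"turn":14},{"offset":[15,-18.5,-5],"turn":21},{"offset":[45,-18.5,-5],"turn":28},{"offset":[60,-18.5,-5],"turn":28}]' 100 80
python3 -m jog '[{"offset":[0,0,0],"turn":0},{"offset":[0,0,0],"turn":0},{"offset":[0,0,0],"turn":0}]' >/dev/null
python3 - <<'E'
from h import *
n="wrist";C=cal(n);snap(n,"w7")
for m in mark_of(n,"mandrel_grip")[:1]: print(round(m["score"],2),np.array(m["centre"]).round(1),onz(n,m["centre"],70.5,C).round(1))
off([480.2,-163.7,72],44.5);print(np.degrees(manip.state()["joint_positions"]).round(1))
E
```

```text
time_s: 13.32
eef_pos: [479.3, -164.0, 284.7]
orientation: [[-0.002, 0.717, 0.697], [0.001, 0.697, -0.717], [-1.0, -0.001, -0.002]]
force: [-0.8, -0.2, -1.0]
grip_width: 85.6
0.65 [316.5 265.1] [ 477.7 -163.8   70.5]
t 13.67 grasp [ 481.1 -164.6  133.8] yaw 44.45 off [61.8 -0.  -1.5] turn(+x) -0.05 w 85.3 F [ 0.5 -0.7 -0.5]
[-30.3   2.8 118.9   0.   58.1 -74.8]
```

```bash

python3 -m jog '[{"offset":[25,0,-2],"turn":0},{"offset":[48,0,-2],"turn":0},{"offset":[62,0,-2],"turn":0},{"offset":[62,0,-2],"turn":0},{"offset":[62,0,-2],"turn":0}]'
python3 -m jog '[{"offset":[0,0,0],"turn":0},{"offset":[0,0,0],"turn":0},{"offset":[0,0,0],"turn":0},{"offset":[0,0,0],"turn":0},{"offset":[0,0,0],"turn":0}]' 10 80
python3 -m jog '[{"offset":[0,0,0],"turn":0},{"offset":[0,0,0],"turn":0},{"offset":[0,0,0],"turn":0}]'
python3 -c "from h import *;off([598,59,215],-17.5)"
```

```text
time_s: 14.08
eef_pos: [478.9, -162.8, 225.2]
orientation: [[0.0, 0.714, 0.7], [-0.0, 0.7, -0.714], [-1.0, 0.0, 0.0]]
force: [0.2, 0.7, 0.8]
grip_width: 85.4
time_s: 14.5
eef_pos: [479.2, -162.8, 225.9]
orientation: [[0.003, 0.715, 0.699], [-0.0, 0.699, -0.715], [-1.0, 0.002, 0.002]]
force: [5.0, 8.5, 17.5]
grip_width: 25.8
time_s: 14.75
eef_pos: [479.7, -163.0, 226.7]
orientation: [[0.004, 0.715, 0.7], [-0.001, 0.7, -0.715], [-1.0, 0.002, 0.004]]
force: [0.2, 0.8, 5.4]
grip_width: 19.1
t 14.75 grasp [ 480.4 -163.1   72. ] yaw 44.39 off [-142.7  239.8  -75.9] turn(+x) 61.89 w 19.1 F [0.2 0.8 5.4]
```

```bash

python3 -m jog '[{"offset":[-15,0,0],"turn":0},{"offset":[-45,0,0],"turn":0},{"offset":[-80,0,0],"turn":0},{"offset":[-115,10,0],"turn":0},{"offset":[-142,35,-8],"turn":0}]' 10 100
python3 -m jog '[{"offset":[0,36,-8],"turn":7},{"offset":[0,72,-16],"turn":14},{"offset":[0,106,-24],"turn":21},{"offset":[0,134,-31],"turn":28},{"offset":[0,134,-31],"turn":35}]' >/dev/null
python3 -m jog '[{"offset":[0,0,0],"turn":7},{"offset":[0,0,0],"turn":14},{"offset":[0,0,0],"turn":21},{"offset":[0,0,0],"turn":27},{"offset":[0,0,0],"turn":27}]' >/dev/null
python3 -m jog '[{"offset":[0,0,0],"turn":0},{"offset":[0,0,0],"turn":0},{"offset":[0,0,0],"turn":0}]' 
python3 - <<'E'
from h import *
n="wrist";C=cal(n);snap(n,"w8")
for k,z in dict(hub_seat=72,hub_slot=72,plunger_top=70,wheel_hole=42,pin_grip=67,pin_collar=42,mandrel_grip=215,mandrel_seat=165).items():
    for m in mark_of(n,k)[:3]: print(k,round(m["score"],2),np.array(m["centre"]).round(1),onz(n,m["centre"],z,C).round(1))
off([598,59,215],-17.5)
E
```

```text
time_s: 15.17
eef_pos: [497.7, -133.9, 369.2]
orientation: [[0.002, 0.716, 0.698], [-0.002, 0.698, -0.716], [-1.0, -0.001, 0.003]]
force: [1.7, -0.1, -1.6]
grip_width: 18.5
time_s: 16.25
eef_pos: [571.9, -16.6, 366.5]
orientation: [[-0.001, 0.957, -0.291], [0.0, -0.291, -0.957], [-1.0, -0.001, 0.0]]
force: [-0.3, 0.0, -1.7]
grip_width: 18.3
hub_seat 0.57 [320.  122.4] [597.2  60.6  72. ]
hub_slot 0.92 [320.4  93.1] [603.   78.8  72. ]
hub_slot 0.15 [227.7 141. ] [530.4  67.8  72. ]
plunger_top 0.6 [321.2 123.6] [597.8  59.6  70. ]
plunger_top 0.34 [322.2  93.9] [604.1  78.1  70. ]
wheel_hole 0.69 [216.6 141.5] [514.7  71.8  42. ]
wheel_hole 0.2 [314.7 328.4] [ 540.  -111.2   42. ]
pin_grip 0.8 [207.1 141.3] [514.8  72.3  67. ]
pin_collar 0.62 [218.4 139.6] [516.6  72.7  42. ]
pin_collar 0.62 [323.6  95.2] [606.1  79.7  42. ]
mandrel_grip 0.56 [317.  329.6] [572.  -15.7 215. ]
mandrel_grip 0.22 [217.1 141.5] [561.1  59.9 215. ]
t 16.7 grasp [572.  -16.6 212.1] yaw -17.02 off [ -2.9   2.7 -79.9] turn(+x) 0.48 w 18.6 F [-0.9  0.6 -2. ]
```

View pics/w8.png

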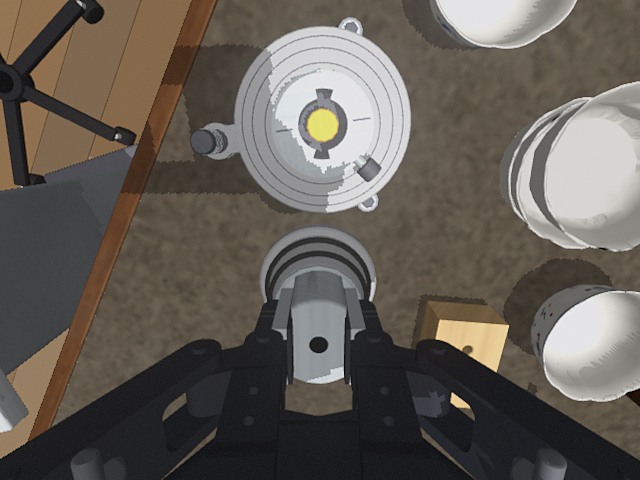

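```bash
python3 - <<'E'
from h import *
C=cal("wrist")
print("slots",ang("w",(321,155),(324,93),72,C),"line",ang("w",(281,132),(363,119),72,C), "mid",(onz("w",(321,155),72,C)/2+onz("w",(324,93),72,C)/2).round(1),(onz("w",(281,132),72,C)/2+onz("w",(363,119),72,C)/2).round(1))
print("pin-hub",np.degrees(np.arctan2(60.2-72,597.5-514.7)))
print("mandrel top",onz("w",(318.6,345),224,C).round(1),"flange",onz("w",(318.5,288),162,C).round(1))
im=cv2.imread("pics/w8.png")
z=np.hstack([cv2.resize(im[75:175,270:375],(420,400),interpolation=cv2.INTER_CUBIC),cv2.resize(im[220:390,250:390],(330,400),interpolation=cv2.INTER_CUBIC)]);cv2.imwrite("pics/z8.png",z)
E
```

```text
slots (np.float64(70.2), np.float64(41.7)) line (np.float64(-8.5), np.float64(58.6)) mid [598.8  58.5  72. ] [598.2  58.1  72. ]
pin-hub -8.110726034464115
mandrel top [572.5 -16.9 224. ] flange [571.  -22.1 162. ]
```

View pics/z8.png

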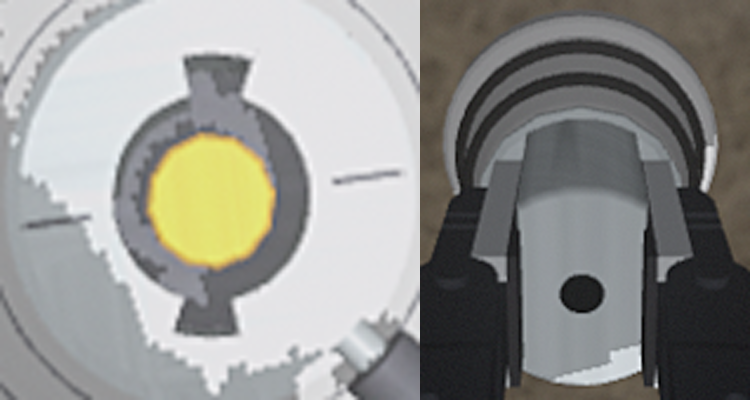

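```bash
python3 - <<'E'
from h import *
C=cal("wrist");f=lambda x,y:(270+x/4,75+y/4)
print("slots",ang("w",f(207,336),f(217,55),72,C),ang("w",f(20,226),f(400,172),72,C))
for p in(f(207,336),f(217,55),f(113,200),f(310,200),f(211.5,196)):print(onz("w",p,72,C).round(1))
g=lambda x,y:(250+x*140/330,220+y*170/400)
L,R=g(445-420,140),g(719-420,140)
t=onz("w",g(581-420,294),224,C);print("top",t.round(1)); off([597.5,59,0],-18)
# bar edges on top face
print(ang("w",g(520-420,370),g(522-420,200),224,C),ang("w",g(641-420,370),g(640-420,205),224,C))
E
```

```text
slots (np.float64(71.0), np.float64(47.2)) (np.float64(-9.4), np.float64(67.8))
[591.4  36.   72. ]
[606.8  80.7  72. ]
[582.4  63.4  72. ]
[615.7  53.1  72. ]
[599.2  58.9  72. ]
top [572.4 -16.9 224. ]
t 16.7 grasp [572.  -16.6 212.1] yaw -17.02 off [212.1   2.2 -79.7] turn(+x) 0.98 w 18.6 F [-0.9  0.6 -2. ]
(np.float64(71.2), np.float64(29.5)) (np.float64(74.4), np.float64(28.7))
```

```bash

python3 -m jog '[{"offset":[0,1,-30],"turn":1},{"offset":[0,2,-60],"turn":2},{"offset":[5,3.5,-80],"turn":2},{"offset":[30,3.5,-80],"turn":2},{"offset":[50,3.5,-80],"turn":2}]' >/dev/null
python3 -m jog '[{"offset":[8,0,0],"turn":0},{"offset":[8,0,0],"turn":0},{"offset":[8,0,0],"turn":0},{"offset":[8,0,0],"turn":0}]' 
python3 - <<'E'
from h import *
n="wrist";C=cal(n);im=snap(n,"w9");b=snap("scene");c=snap("side")
off([599,58.5,122],-19)
s=lambda i,x,y,w,h:cv2.resize(i[y:y+h,x:x+w],(w*5//2,h*5//2),interpolation=cv2.INTER_CUBIC)
z=np.hstack([cv2.resize(im[150:450,200:440],(360,450)),np.vstack([cv2.resize(b[235:345,350:470],(245,225)),cv2.resize(c[165:275,190:310],(245,225))])])
cv2.imwrite("pics/z9.png",cv2.cvtColor(z,cv2.COLOR_RGB2BGR))
E
```

```text
time_s: 17.45
eef_pos: [599.4, 58.6, 310.3]
orientation: [[0.003, 0.945, -0.326], [-0.0, -0.326, -0.945], [-1.0, 0.003, -0.001]]
force: [0.2, 0.3, -1.8]
grip_width: 18.7
t 17.6 grasp [599.8  58.6 155.8] yaw -19.05 off [33.8 -0.8  0.4] turn(+x) -0.05 w 18.5 F [-0.2  0.3 -2.3]
```

View pics/z9.png

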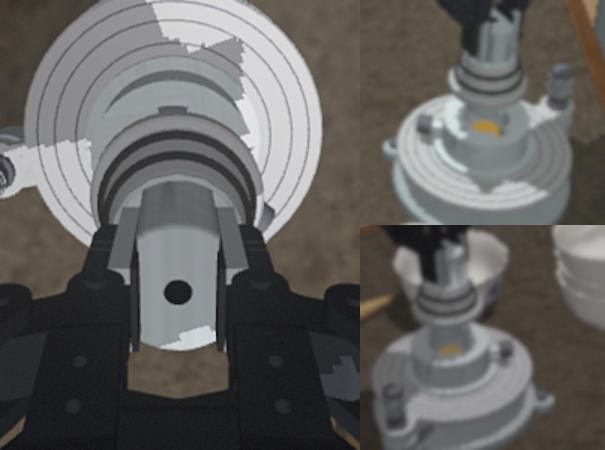

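```bash

python3 -m jog '[{"offset":[4,-0.5,0],"turn":0},{"offset":[8,-0.5,0],"turn":0},{"offset":[12,-0.5,0],"turn":0},{"offset":[12,-0.5,0],"turn":0}]' 
python3 -m jog '[{"offset":[2,0,0],"turn":0},{"offset":[4,0,0],"turn":0},{"offset":[4,0,0],"turn":0}]'
```

```text
time_s: 17.93
eef_pos: [597.8, 59.1, 295.3]
orientation: [[-0.002, 0.945, -0.326], [0.0, -0.326, -0.945], [-1.0, -0.002, 0.001]]
force: [0.1, -0.2, -3.1]
grip_width: 18.4
time_s: 18.18
eef_pos: [598.2, 59.1, 292.2]
orientation: [[-0.001, 0.945, -0.326], [0.0, -0.326, -0.945], [-1.0, -0.001, 0.0]]
force: [-0.4, 0.8, -1.3]
grip_width: 18.5
```

```bash

python3 -m jog '[{"offset":[2,0,0],"turn":0},{"offset":[4,0,0],"turn":0},{"offset":[4,0,0],"turn":0}]' 
python3 -m jog '[{"offset":[2,0,0],"turn":0},{"offset":[4,0,0],"turn":0},{"offset":[4,0,0],"turn":0}]'
```

```text
time_s: 18.43
eef_pos: [598.2, 59.1, 288.2]
orientation: [[-0.001, 0.945, -0.326], [-0.0, -0.326, -0.945], [-1.0, -0.001, 0.0]]
force: [0.2, 0.2, -2.7]
grip_width: 18.7
time_s: 18.68
eef_pos: [598.6, 59.1, 285.5]
orientation: [[0.0, 0.945, -0.326], [0.0, -0.326, -0.945], [-1.0, 0.0, -0.0]]
force: [-1.3, -0.2, 2.1]
grip_width: 18.6
```

```bash

python3 -m jog '[{"offset":[2,0,0],"turn":0},{"offset":[4,0,0],"turn":0},{"offset":[4,0,0],"turn":0}]' 
python3 -m jog '[{"offset":[2,0,0],"turn":0},{"offset":[4,0,0],"turn":0},{"offset":[4,0,0],"turn":0}]' 
python3 -m jog '[{"offset":[1,0,0],"turn":0},{"offset":[2,0,0],"turn":0},{"offset":[2,0,0],"turn":0}]'
```

```text
time_s: 18.93
eef_pos: [598.6, 59.1, 281.7]
orientation: [[0.001, 0.945, -0.326], [-0.0, -0.326, -0.945], [-1.0, 0.001, -0.0]]
force: [-2.8, 0.0, 6.1]
grip_width: 18.1
time_s: 19.18
eef_pos: [598.7, 59.1, 278.7]
orientation: [[0.0, 0.945, -0.326], [-0.0, -0.326, -0.945], [-1.0, 0.0, 0.0]]
force: [-3.9, 0.8, 9.6]
grip_width: 18.7
time_s: 19.43
eef_pos: [598.9, 59.3, 278.5]
orientation: [[-0.0, 0.946, -0.325], [-0.0, -0.325, -0.946], [-1.0, -0.0, 0.0]]
force: [-7.8, 1.9, 16.2]
grip_width: 18.2
```

```bash

python3 -m jog '[{"offset":[1,0,0],"turn":4},{"offset":[1,0,0],"turn":8},{"offset":[1,0,0],"turn":13},{"offset":[1,0,0],"turn":18},{"offset":[1,0,0],"turn":20}]' 10 110
python3 -c "
from h import *
s=manip.state();off([599,59,122],-99);print(np.round(s['moment'],2))"
```

```text
time_s: 19.85
eef_pos: [599.2, 59.9, 278.4]
orientation: [[0.002, 0.776, -0.631], [0.001, -0.631, -0.776], [-1.0, 0.001, -0.002]]
force: [-7.5, 3.2, 17.8]
grip_width: 18.5
t 19.85 grasp [599.5  60.  123.7] yaw -39.1 off [1.7 0.2 1.1] turn(+x) 59.9 w 18.5 F [-7.5  3.2 17.8]
[0.38 1.52 0.36]
```

```bash

python3 -m jog '[{"offset":[0,0,0],"turn":5},{"offset":[0,0,0],"turn":10},{"offset":[0,0,0],"turn":15},{"offset":[0,0,0],"turn":20},{"offset":[0,0,0],"turn":25}]'
python3 -m jog '[{"offset":[0,0,0],"turn":5},{"offset":[0,0,0],"turn":10},{"offset":[0,0,0],"turn":15},{"offset":[0,0,0],"turn":20},{"offset":[0,0,0],"turn":25}]'
python3 -c "
from h import *
s=manip.state();off([599,59,122],-99);print(np.round(s['moment'],2))"
```

```text
time_s: 20.27
eef_pos: [599.1, 59.8, 278.4]
orientation: [[0.001, 0.436, -0.9], [0.001, -0.9, -0.436], [-1.0, 0.0, -0.001]]
force: [-7.3, 2.7, 18.1]
grip_width: 18.5
time_s: 20.68
eef_pos: [599.1, 59.7, 278.4]
orientation: [[0.001, 0.015, -1.0], [0.0, -1.0, -0.015], [-1.0, -0.0, -0.001]]
force: [-8.3, 2.4, 18.7]
grip_width: 18.5
t 20.68 grasp [599.3  59.8 123.7] yaw -89.14 off [1.7 0.8 0.3] turn(+x) 9.86 w 18.5 F [-8.3  2.4 18.7]
[0.27 1.66 0.33]
```

Now the last 10° to the stop, slowly, watching the moment.

```bash
M='from h import *
s=manip.state();off([599,59,122],-99);print(np.round(s["moment"],2))'
python3 -m jog '[{"offset":[0,0,0],"turn":3},{"offset":[0,0,0],"turn":6},{"offset":[0,0,0],"turn":8},{"offset":[0,0,0],"turn":8},{"offset":[0,0,0],"turn":8}]' >/dev/null; python3 -c "$M"
python3 -m jog '[{"offset":[0,0,0],"turn":1},{"offset":[0,0,0],"turn":2},{"offset":[0,0,0],"turn":2},{"offset":[0,0,0],"turn":2}]' >/dev/null; python3 -c "$M"
python3 -m jog '[{"offset":[0,0,0],"turn":1},{"offset":[0,0,0],"turn":2},{"offset":[0,0,0],"turn":2},{"offset":[0,0,0],"turn":2}]' >/dev/null; python3 -c "$M"
```

```text
t 21.1 grasp [599.2  59.7 123.6] yaw -96.95 off [1.6 0.8 0.1] turn(+x) 2.05 w 18.3 F [-7.1  2.1 18.7]
[0.27 1.7  0.2 ]
t 21.43 grasp [599.3  59.7 123.7] yaw -98.93 off [1.7 0.7 0.1] turn(+x) 0.07 w 18.6 F [-8.7  1.2 18.7]
[0.24 1.65 0.2 ]
t 21.77 grasp [599.2  59.7 123.6] yaw -100.94 off [1.6 0.7 0.1] turn(+x) -1.94 w 18.4 F [-6.7  1.1 18.3]
[0.25 1.75 0.18]
```

```bash
M='from h import *
s=manip.state();off([599,59,122],-99);print(np.round(s["moment"],2))'
python3 -m jog '[{"offset":[0,0,0],"turn":1},{"offset":[0,0,0],"turn":2},{"offset":[0,0,0],"turn":2},{"offset":[0,0,0],"turn":2}]' >/dev/null; python3 -c "$M"
python3 -m jog '[{"offset":[0,0,0],"turn":1},{"offset":[0,0,0],"turn":2},{"offset":[0,0,0],"turn":2},{"offset":[0,0,0],"turn":2}]' >/dev/null; python3 -c "$M"
```

```text
t 22.1 grasp [599.3  59.6 123.6] yaw -102.92 off [1.6 0.7 0.1] turn(+x) -3.92 w 18.6 F [-7.6  1.7 17.8]
[0.26 1.71 0.27]
t 22.43 grasp [599.2  59.6 123.6] yaw -104.83 off [1.6 0.6 0.1] turn(+x) -5.83 w 18.4 F [-6.8  1.9 18.6]
[0.22 1.75 0.53]
```

```bash
python3 - <<'E'
from h import *
n="wrist";C=cal(n);im=snap(n,"w10")
for k,z in dict(hub_slot=72,wheel_hole=42,pin_grip=67,pin_collar=42,mandrel_grip=122,mandrel_seat=72,hub_seat=72,wheel_base=0).items():
    for m in mark_of(n,k)[:1]: print(k,round(m["score"],2),np.array(m["centre"]).round(1),onz(n,m["centre"],z,C).round(1))
E
```

```text
pin_grip 0.66 [325.3 408.3] [513.4  76.7  67. ]
mandrel_grip 0.7 [315.7 327. ] [599.9  59.2 122. ]
mandrel_seat 0.46 [326.  377.9] [538.4  69.9  72. ]
```

```bash
M='from h import *
s=manip.state();off([599,59,122],-99);print(np.round(s["moment"],2))'
python3 -m jog '[{"offset":[0,0,0],"turn":1},{"offset":[0,0,0],"turn":2},{"offset":[0,0,0],"turn":2},{"offset":[0,0,0],"turn":2}]' >/dev/null; python3 -c "$M"
python3 -m jog '[{"offset":[0,0,0],"turn":1},{"offset":[0,0,0],"turn":2},{"offset":[0,0,0],"turn":2},{"offset":[0,0,0],"turn":2}]' >/dev/null; python3 -c "$M"
```

```text
t 23.22 grasp [599.2  59.6 123.6] yaw -106.7 off [1.6 0.6 0.1] turn(+x) -7.7 w 18.1 F [-7.9  1.3 18.1]
[0.29 1.79 0.91]
t 23.55 grasp [599.2  59.6 123.7] yaw -108.56 off [1.7 0.7 0. ] turn(+x) -9.56 w 18.3 F [-7.2  1.8 18.5]
[0.37 1.76 1.4 ]
```

```bash

python3 -m jog '[{"offset":[0.5,0.3,0.8],"turn":0},{"offset":[0.8,0.5,1.5],"turn":0},{"offset":[0.8,0.5,1.5],"turn":0},{"offset":[0.8,0.5,1.5],"turn":0}]'
python3 - <<'E'
from h import *
s=manip.state();off([599,59,122],-99);print(np.round(s["moment"],2))
for n in("scene","side"):
    im=snap(n,n+"1"); C=cal(n); a=cv2.imread(f"pics/{n}0.png")
    for k,z in dict(pin_grip=67,pin_collar=42,mandrel_seat=72,wide_mandrel_grip=70.5,hub_seat=72).items():
        for m in mark_of(n,k)[:1]: print(n,k,round(m["score"],2),np.array(m["centre"]).round(1),onz(n,m["centre"],z,C).round(1))
    b=cv2.cvtColor(im,cv2.COLOR_RGB2BGR)
    # thumbscrew shift: project from wrist-seen location (590,20,56)->search
    x,y=proj(n,[599+47*np.cos(np.radians(-54)),58.5+47*np.sin(np.radians(-54)),56],C).astype(int)
    t=a[y-9:y+10,x-9:x+10]; r=cv2.matchTemplate(b[y-17:y+18,x-17:x+18],t,cv2.TM_CCOEFF_NORMED)
    _,v,_,p=cv2.minMaxLoc(r);print(n,"screw px",x,y,"shift",p[0]-8,p[1]-8,round(v,2))
    for d in(-6,-3,3):
        q=np.radians(-54+d);print(d,(proj(n,[599+47*np.cos(q),58.5+47*np.sin(q),56],C)-proj(n,[599+47*np.cos(np.radians(-54)),58.5+47*np.sin(np.radians(-54)),56],C)).round(1))
E
```

```text
time_s: 23.88
eef_pos: [598.3, 59.8, 278.4]
orientation: [[0.005, -0.318, -0.948], [-0.002, -0.948, 0.318], [-1.0, -0.0, -0.005]]
force: [-5.4, 2.1, 18.1]
grip_width: 18.3
t 23.88 grasp [599.1  59.6 123.7] yaw -108.56 off [ 1.7  0.6 -0.1] turn(+x) -9.56 w 18.3 F [-5.4  2.1 18.1]
[0.4  1.4  1.35]
scene pin_grip 0.62 [444.8 299.7] [572.2 107.8  67. ]
scene pin_collar 0.56 [448.2 288.4] [518.   81.1  42. ]
scene mandrel_seat 0.73 [407.6 290.6] [599.8  54.2  72. ]
scene wide_mandrel_grip 0.56 [283.3 206.8] [ 560.1 -293.8   70.5]
scene hub_seat 0.88 [411.2 292.5] [599.6  61.3  72. ]
scene screw px 380 296 shift 0 -1 0.97
-6 [ 0.3 -1.9]
-3 [ 0.1 -1. ]
3 [-0.1  1. ]
side pin_grip 0.7 [203.  249.7] [513.3  77.5  67. ]
side pin_collar 0.75 [208.  263.1] [510.4  69.7  42. ]
side mandrel_seat 0.56 [230.1 225.6] [584.2  58.7  72. ]
side wide_mandrel_grip 0.88 [429.  271.4] [ 565.4 -296.3   70.5]
side hub_seat 0.85 [233.9 223.6] [591.8  54.7  72. ]
side screw px 259 223 shift 0 0 0.97
-6 [0.5 1.5]
-3 [0.3 0.8]
3 [-0.4 -0.7]
```

```bash

python3 -m jog '[{"offset":[1,0,0],"turn":0},{"offset":[2,0,0],"turn":0},{"offset":[2,0,0],"turn":0},{"offset":[2,0,0],"turn":0},{"offset":[2,0,0],"turn":0}]' 10 120
python3 -m jog '[{"offset":[0,0,0],"turn":0},{"offset":[0,0,0],"turn":0},{"offset":[0,0,0],"turn":0},{"offset":[0,0,0],"turn":0},{"offset":[0,0,0],"turn":0}]' >/dev/null
python3 - <<'E'
from h import *
s=manip.state();off([599,59,122],-99);print(np.round(s["moment"],2),np.degrees(s["joint_positions"]).round(1))
C=cal("wrist");im=snap("wrist","w11")
# bar edges: long line segments in the top-face region
x0,y0=proj("w",[599.1,59.6,134.5],C);print(x0,y0)
g=cv2.cvtColor(im,cv2.COLOR_RGB2GRAY)
for l in cv2.createLineSegmentDetector().detect(g)[0][:,0]:
    p,q=l[:2],l[2:]
    if abs((p[0]+q[0])/2-x0)<45 and abs((p[1]+q[1])/2-y0)<55 and np.hypot(*(q-p))>22: print(l.round(1),ang("w",p,q,134.5,C))
E
```

```text
time_s: 24.9
eef_pos: [598.5, 59.9, 278.3]
orientation: [[0.004, -0.318, -0.948], [-0.002, -0.948, 0.318], [-1.0, 0.0, -0.005]]
force: [-9.5, 2.7, 26.2]
grip_width: 18.2
t 25.32 grasp [599.2  59.6 123.6] yaw -108.55 off [ 1.6  0.7 -0. ] turn(+x) -9.55 w 18.5 F [-8.3  3.4 26.3]
[0.35 2.09 1.36] [-3.900e+00  1.490e+01  1.063e+02 -1.000e-01  5.850e+01  1.047e+02]
315.23406996680734 346.8802060955793
[342.3 381.8 344.5 305.6] (np.float64(-18.9), np.float64(31.5))
[351.8 408.1 350.5 379.3] (np.float64(-14.9), np.float64(13.1))
[292.4 318.1 293.5 376.8] (np.float64(161.2), np.float64(24.4))
[294.3 378.5 316.7 383.7] (np.float64(-123.9), np.float64(8.7))
[286.1 338.1 287.8 311.9] (np.float64(-23.3), np.float64(10.5))
[344.9 290.6 349.4 325.8] (np.float64(169.4), np.float64(13.8))
[324.2 298.4 290.2 304.7] (np.float64(82.9), np.float64(12.1))
[278.  300.3 271.4 327.1] (np.float64(146.9), np.float64(10.8))
[286.7 341.9 287.3 368.1] (np.float64(161.0), np.float64(11.0))
[345.6 331.9 345.6 365.6] (np.float64(162.7), np.float64(14.1))
[349.1 374.4 349.5 341.9] (np.float64(-17.8), np.float64(13.8))
```

```bash

python3 -m jog '[{"offset":[0,0,0],"turn":-1},{"offset":[0,0,0],"turn":-2},{"offset":[0,0,0],"turn":-2},{"offset":[0,0,0],"turn":-2},{"offset":[0,0,0],"turn":-2}]'
python3 - <<'E'
from h import *
s=manip.state();off([599,59,122],-99);print(np.round(s["moment"],2))
for n in("scene","side"):
    C=cal(n);a=cv2.imread(f"pics/{n}0.png",0);b=cv2.cvtColor(snap(n,n+"2"),cv2.COLOR_RGB2GRAY)
    P=lambda d:proj(n,[599+47*np.cos(np.radians(d-54)),58.5+47*np.sin(np.radians(d-54)),56],C)
    p=P(0).astype(np.float32).reshape(1,1,2)
    q,st,e=cv2.calcOpticalFlowPyrLK(a,b,p,None,winSize=(13,13),maxLevel=1)
    print(n,"screw shift",(q-p).ravel().round(2),"per deg",((P(-3)-P(3))/-6).round(2))
    h=proj(n,[514,72,42],C);f=find_in(n,"pin_grip")[:1];print("hole px",h.round(1),[(np.round(i["box"],1).tolist(),round(i["score"],2)) for i in f])
E
```

```text
time_s: 25.78
eef_pos: [598.5, 59.7, 278.3]
orientation: [[0.004, -0.289, -0.957], [-0.001, -0.957, 0.289], [-1.0, -0.001, -0.004]]
force: [-8.8, 2.3, 26.0]
grip_width: 18.3
t 25.78 grasp [599.2  59.6 123.6] yaw -106.8 off [ 1.6  0.7 -0. ] turn(+x) -7.8 w 18.3 F [-8.8  2.3 26. ]
[0.3  2.07 0.58]
scene screw shift [ 0.1  -0.76] per deg [-0.03  0.32]
hole px [445. 285.] [([441.3, 265.4, 454.9, 288.7], 0.59)]
side screw shift [0.47 0.39] per deg [-0.11 -0.25]
hole px [207.7 261.6] [([198.4, 241.8, 214.2, 262.5], 0.62)]
```

```bash

python3 -m jog '[{"offset":[0,0,0],"turn":1},{"offset":[0,0,0],"turn":1},{"offset":[0,0,0],"turn":1},{"offset":[0,0,0],"turn":1},{"offset":[0,0,0],"turn":1}]'
python3 - <<'E'
from h import *
s=manip.state();off([599,59,122],-99);print(np.round(s["moment"],2)); manip.sign_off()
E
```

```text
time_s: 26.4
eef_pos: [598.5, 59.8, 278.3]
orientation: [[0.004, -0.304, -0.953], [-0.001, -0.953, 0.304], [-1.0, -0.0, -0.004]]
force: [-8.2, 2.3, 25.6]
grip_width: 18.4
t 26.4 grasp [599.2  59.6 123.6] yaw -107.68 off [ 1.6  0.6 -0. ] turn(+x) -8.68 w 18.4 F [-8.2  2.3 25.6]
[0.38 2.12 0.99]
the job is handed in; nothing more can be done
```

I locked the wheel with the pin, then fitted the narrow mandrel and turned it clockwise to the stop. The job was handed in at 26.4 s with the mandrel still gripped, pressed down and held against the stop.

**What the last checks showed**
- **Lock pin:** it went down through both ears until the collar met the disc's ear, at the expected height and with a 10 N push. After I let go, the side camera found it at the hole.
- **Mandrel seat:** the height stopped changing under extra push, so the flange should be flush on the hub. At hand-in the upward force on the tool was about 26 N, against 12 N from the spring.
- **Stop:** the turning moment stayed at about 0.2–0.35 N m, then rose steadily once the gripper had turned about 85°. It was about 1.0 N m at hand-in.

**What did not quite agree**
- **Turn angle:** the gripper ended about 89° from where it entered, not 80°. I put this down to slot clearance, wheel play and twist in the grip, but I could not measure the mandrel's angle apart from the gripper's.
- **Wheel:** image tracking of the thumbscrew shows the wheel turned about 2° clockwise, which fits the play of the pin in its holes. The pin may now be leaning slightly, because its grip showed a few millimetres from where it was.
- **Side force:** about 8 N of sideways force remains on the tool.

I did not take or move the wider mandrel or the crockery. No unexpected contact force showed; I made no final picture check of the crockery, and the wider mandrel was only found again by the networks, where it stood to within about 1 cm.

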